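Show the T-shaped busbar to the inspection camera

TASK

Lift the busbar shaped like an upside-down T off its hook on the rack and show it to the inspection camera: hold it hanging upright in the air, crosspiece down, a flat face square to the lens, with the middle of the crosspiece straight in front of the lens and 120 mm from the glass. Finish while holding it there, quite still. Do not touch the camera, do not drop the busbar, and leave the other two busbars hanging and everything else on the table where it is.

Things in the scene. Friction and masses are not known exactly. Their poses are not given: they have to be found in the camera images.
- tee: Part to present: bare aluminium busbar like an upside-down T, 171 mm tall, 8 mm thick, 0.11 to 0.23 kg, hanging upright on one of the three hooks. Origin: middle of its bottom edge; x normal to its flat faces (front and back alike), y along the crosspiece, z up the stem. Stem 36 mm wide (y) over the full height; crosspiece 90 mm wide (y), z 0 to 32 mm, at the very bottom.
- tee_slot (a point): Middle of the top edge of the slot in the T busbar's stem, z 125 mm above its bottom edge; this edge rests on the hook. The slot goes through the thickness, is 16 mm wide and reaches 30 mm down from here.
- tee_cross (a point): Centre of the T busbar's crosspiece, 16 mm above its bottom edge, mid-thickness; axes as tee.
- tee_tab (a point): Centre of the solid tab above the slot, the place to grip, across its 8 mm thickness or its 36 mm width: 148 mm above the bottom edge, tab 46 mm tall (23 mm above and below this point). Axes as tee.
- rack: Fixed rack, base plate 150 x 310 x 12 mm, with three equal hooks at y -110, 0 and +110 mm, pointing to its -x (roughly to the robot). Origin: on the table under the middle hook, z up. The busbars hang at x -10 mm; which hangs on which hook varies. Each hook stands on its own slim post behind, 8 mm square, at x +37 to +45 mm; nothing of the rack is higher than z 197 mm.
- hook_tip (a point): Top of the upturned tip of the rack's middle hook, rack x -39 mm, z 197 mm; all hooks are alike. Flat steel strip 8 mm wide (y), 4 mm thick, top at z 185 mm, running from its post at rack x +37 mm to this tip, 12 mm high. To come off, a busbar must be raised 12 to 26 mm (best 19), then drawn at least 40 mm to the rack's -x.
- plus: Another aluminium busbar on the rack, same stem, tab and slot, but its crosspiece is higher up (centre 62 mm above the bottom edge), so it looks like a plus. Leave it hanging. Origin: middle of its bottom edge.
- plain: Third aluminium busbar on the rack, a straight 36 x 171 mm strip with no crosspiece. Leave it hanging. Origin: middle of its bottom edge.
- camera: Inspection camera stand: base 100 x 100 mm, steel column of 20 mm diameter and 232 mm height, with a black camera head clamped on it at a height that varies. Origin: centre of the base, on the table; it looks along its own -x. The lens axis is level, 110 to 170 mm above the table.
- lens (a point): Centre of the front glass of the lens, 70 mm from the column axis; x points back into the camera (it looks along -x), z up. A white ring lamp of 64 mm diameter surrounds the lens tube 8 mm behind the glass; the head is 44 mm wide and tall.
- focus (a point): The point in the air on the lens axis, 120 mm in front of the glass, where the centre of the crosspiece has to be shown; axes as lens (x along the lens axis, z up).
- cell_a: Loose blue battery cell standing upright, 148 x 27 x 98 mm tall, 0.85 kg, left of the rack towards the far side. Origin: centre of its underside.
- cell_b: Second such blue cell standing beside it.
- cell_flat: Blue battery cell lying on its side, 148 x 98 mm, 27 mm high, on the open table. Origin: centre of its underside.
- driver: Screwdriver lying in front of the rack. Origin: underneath, at about its middle.
- jar: Glass jar, 56 mm diameter, 70 mm tall. Origin: centre of its underside.
- meter: Black hand meter lying flat, 160 x 80 mm, 44 mm high. Origin: centre of its underside.
Not all that is in view belongs to the job. Leave any red look-alike of the camera alone.

How it is judged:
By the outcome, as a careful person would: the job done as asked, in the order asked, and still so for the second after the job is handed in, while the arm keeps its last pose, push and grip.
It also fails if it takes over 48 s, if anything falls off the work surface, if the arm or the gripper's body presses on something with over 40 N, if the wrist force passes 120 N, or if a joint passes its speed limit or range.

ROBOT

A 6-joint arm with a two-finger parallel gripper is mounted at the origin on the work surface. World frame = base frame: x ahead of the robot, y to its left, z up, the work surface at z = 0. Lengths are in m, angles in degrees, forces in N, time in s.
With the tool pointing down it reaches from about 0.375 to 0.9 m from the base axis. Payload 3.1 kg.
Tool frame: the origin (TCP) lies at the very end of the fingers, on their centre line; the grasp point (between the pads) lies bot.grip_point_offset behind it (bot.grip_point_offset is the distance from the TCP to the grasp point, in m); z points along the fingers, y is the line along which they close (so a half turn about z gives the same grasp; the last joint's range is limited). The gripper opens to 87 mm and grips with 3 to 60 N. Pads are 19 mm wide; open, the fingers measure 117 mm over their backs; the gripper's body (75 mm by 190 mm) begins 51 mm behind the grasp point.
Start: joints at [62.997, 30.224, 82.088, -0, 67.689, -10.227], TCP at [0.18, 0.598, 0.223] pointing down, gripper open.
Joint ranges: [-176.69, 176.69], [-43.24, 126.21], [12.49, 139.97], [-82, 262], [0, 151.66], [-163.58, 163.58]. Speed limits (degrees/s): [159.86, 159.86, 180, 180, 180, 180].

INTERFACE

Orientations are given as a 3x3 rotation matrix whose columns are the frame's x, y, z axes.
In Python, from rig import bot, viewer, ticket gives the robot as it stands.
- The arm moves only by the tool servo_tool, never from a script. Its argument "targets" is a list of rows, each an object with "offset": the shift along the tool's x, y, z in m, a list of three; "dr": the turn, a rotation vector about the tool's x, y, z in degrees, a list of three. In form: [{"offset": [x, y, z], "dr": [ax, ay, az]}, ...]. A call has 1 to 20 rows; each row is the pose to reach, as a shift and turn from the pose commanded when the call began, along the tool's axes at that moment; what a row does not reach only later rows make up. A row lasts 1/12 s, in which the tool goes at most 41.7 mm and 7.16 degrees, less where a joint would pass 70% of its speed; a pose out of reach is approached as far as the arm can. A call with a gripper value outside its range is refused whole. "gripper" is the gripper command: -1 is fully open, 1 is shut, values between are in proportion, set as the call begins (left out, the last holds). The fingers move at their own pace and stop on an object; the grip force is fixed at half the most. Time passes only in rows, so rows that repeat a pose let the fingers close. It gives the time, the measured TCP pose, the force, the opening and the grip force at its end, in the units of the state.
- bot.read_state(): the state, without advancing time (a new reading comes with each control period).
- viewer.capture(name): name is "scene" or "side" or "wrist"; returns a dict with "color" (420x560x3 uint8, red, green, blue), "camera_matrix" (3x3 intrinsics, pixels), "k1" (the pictures are not rectified: a ray, as slopes to the right and down, at radius r is drawn at 1 + k1 r^2 times it, then the intrinsics apply), "R" (3x3) and "t" (3): a world point X has camera coordinates R X + t. Camera axes: x right, y down, z forward; pixel columns grow to the right and rows downward; lengths in m; the calibration is good to about 2 mm. A picture is of the moment at which its call begins. There is no depth.
- ticket.hand_in(): hands the job in; it is judged then, once.
The state is a dict: "time_s": time; "joint_positions": joint angles; "qvel": joint speeds; "tau": joint torques, N m; "position": TCP position; "tcp_rot": TCP orientation; "force": force on the tool from outside, world axes, zero at the start; "moment": the same for the moment, N m; "opening": opening from 0.0 (shut) to 1.0 (fully open); "grasp_force": force on a finger pad.
Only numpy, scipy, OpenCV 4.12 (cv2) and the standard library are available. Lean on these libraries where they do the work, as an engineer would, in place of code of your own. Each camera call takes 0.05 s, during which the arm holds its last target. There are 200 camera calls.

## Working session

There is one attempt and no reset: what is moved stays moved. The work goes in short steps, Python scripts to look and compute and a tool call to move; the robot and the scene stay as the last step left them, time stands still between calls to the robot, and variables do not carry over. Pictures are saved under pics/ and viewed, at most 10 in all, crops included, and the job is handed in when it is done.

Besides the shell and the picture viewer there is one more tool, called after "Call:" by a JSON object that holds its "api" and its "payload". servo_tool: Moves the arm, as the interface text tells. Its arguments: {"type":"object","properties":{"targets":{"type":"array"},"gripper":{"type":"number"}},"required":["targets"]}

```bash
mkdir -p pics; cat > h.py <<'E'
import numpy as np, cv2
from rig import bot, viewer, ticket
def cap(n,f):
    d=viewer.capture(n); cv2.imwrite(f"pics/{f}.png",d["color"][:,:,::-1]); np.save(f"pics/{f}.npy",{k:d[k] for k in d},allow_pickle=True); return d
def load(f): return np.load(f"pics/{f}.npy",allow_pickle=True).item()
def ray(d,px):
    K=np.array(d["camera_matrix"],float);k=float(d["k1"])
    u=cv2.undistortPoints(np.array([[px]],float),K,np.array([k,0,0,0,0.]))[0,0]
    R=np.array(d["R"]);t=np.array(d["t"]);v=R.T@np.array([u[0],u[1],1]);return -R.T@t,v/np.linalg.norm(v)
def onz(d,px,z):
    c,v=ray(d,px);return c+v*(z-c[2])/v[2]
def tri(*a):
    A=np.zeros((3,3));b=np.zeros(3);L=[ray(d,p) for d,p in a]
    for c,v in L:
        P=np.eye(3)-np.outer(v,v);A+=P;b+=P@c
    X=np.linalg.solve(A,b);return X,[float(np.linalg.norm((np.eye(3)-np.outer(v,v))@(X-c))) for c,v in L]
def proj(d,X):
    p,_=cv2.projectPoints(np.array([X],float),cv2.Rodrigues(np.array(d["R"]))[0],np.array(d["t"],float),np.array(d["camera_matrix"],float),np.array([float(d["k1"]),0,0,0,0]));return p[0,0]
E
python3 - <<'E'
from h import *
np.set_printoptions(precision=3,suppress=True)
for n in("scene","side","wrist"):
    d=cap(n,n+"0");c,v=ray(d,(280,210));print(n,c,v)
s=bot.read_state();print(s["position"],s["tcp_rot"],bot.grip_point_offset,s["time_s"])
a=[cv2.imread(f"pics/{n}0.png") for n in("scene","side")]
E
```

```text
scene [1.834 0.508 0.984] [-0.811 -0.264 -0.522]
side [-0.187 -0.781  0.937] [ 0.52   0.62  -0.588]
wrist [0.114 0.617 0.383] [ 0.225 -0.063 -0.972]
[0.18  0.598 0.222] [[-0.957  0.289 -0.001]
 [ 0.289  0.957 -0.002]
 [ 0.    -0.002 -1.   ]] 0.0187 0.15
```

View pics/scene0.png

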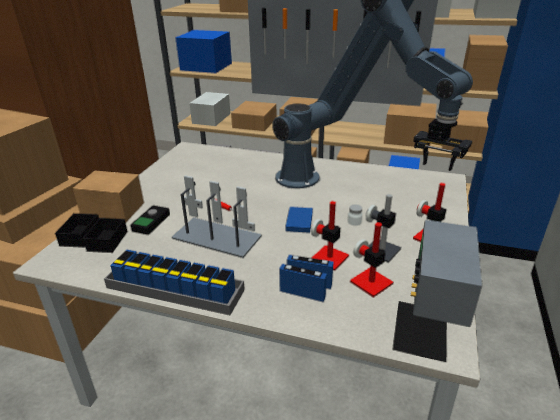

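View pics/side0.png

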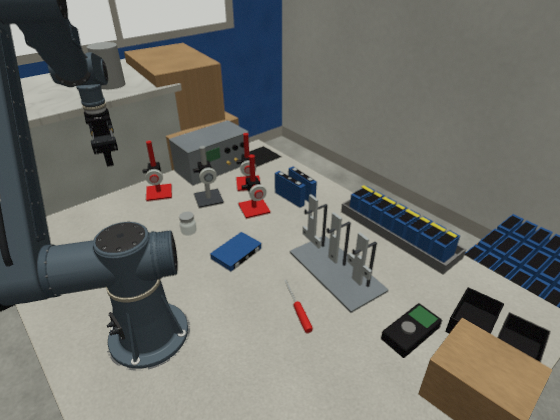

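The scene view shows three busbars at about (190,197), (216,203) and (242,210). The side view shows them at (312,220), (335,238) and (360,262). The grey camera is at (385,215) in scene and (207,175) in side, and its red look-alikes stand around it. Next I'll make close crops.

```bash
python3 - <<'E'
from h import *
a=cv2.imread("pics/scene0.png");b=cv2.imread("pics/side0.png")
f=lambda i,x,y,w,h:cv2.resize(i[y:y+h,x:x+w],(400,300),interpolation=cv2.INTER_CUBIC)
cv2.imwrite("pics/crop1.png",np.vstack([np.hstack([f(a,165,165,110,82),f(b,285,185,120,90)]),np.hstack([f(a,340,185,80,60),f(b,177,140,80,60)])]))
E
```

```text
(no output)
```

View pics/crop1.png

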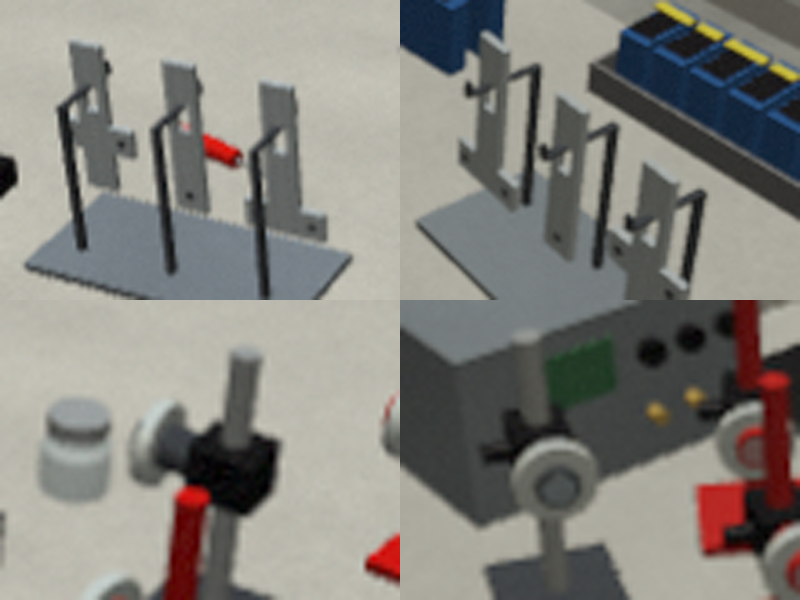

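The tee is the bar with its crosspiece at the bottom: crop (283,160) in scene, which is about pixel (243,209), and crop (490,130) in side, about (312,224). The plus is at the other end (scene (191,197)) and the plain bar is in the middle. The camera to use is the grey-columned one; its lens is at side (209,177).

```bash
python3 - <<'E'
from h import *
np.set_printoptions(precision=4,suppress=True)
a=load("scene0");b=load("side0")
S=lambda x,y:(165+x*110/400-.36,165+y*82/300-.36)
T=lambda x,y:(285+(x-400)*.3-.35,185+y*.3-.35)
C=lambda x,y:(340+x/5-.4,185+(y-300)/5-.4)
D=lambda x,y:(177+(x-400)/5-.4,140+(y-300)/5-.4)
for n,p,q in [("top",S(279,86),T(494,38)),("bot",S(286,231),T(489,187)),("plus top",S(87,45),T(658,172)),("plain top",S(180,65),T(573,103)),("tipL?post",S(254,150),T(539,68)),("postR",S(63,107),T(704,195))]:print(n,*tri((a,p),(b,q)))
for n,p,q in [("coltop",C(245,352),D(527,334)),("ring",C(158,440),D(555,480))]:print(n,*tri((a,p),(b,q)))
print(onz(b,D(560,487),.14), onz(b,D(485,568),.01),onz(b,D(605,545),.01))
# rack plate corners z=.012 scene
for p in [(25,265),(103,195),(352,258)]:print(onz(a,S(*p),.012))
print(onz(b,T(415,223),.012))
E
```

```text
top [ 0.5604 -0.0468  0.2313] [0.0010591295406861933, 0.0010591295406862941]
bot [ 0.5566 -0.0529  0.0603] [0.00029743513118969883, 0.0002974351311897232]
plus top [ 0.5307 -0.2678  0.2287] [0.0008019227714165441, 0.0008019227714167131]
plain top [ 0.5452 -0.1592  0.2292] [3.0900558005935444e-06, 3.090055800572177e-06]
tipL?post [ 0.6074 -0.0591  0.1839] [0.0012295402471933852, 0.001229540247193165]
postR [ 0.5821 -0.2771  0.183 ] [0.0018539886499529497, 0.0018539886499531117]
coltop [0.472  0.4483 0.2335] [0.0007568942458952458, 0.0007568942458953023]
ring [0.4512 0.3957 0.1419] [0.00010957947431866333, 0.00010957947431860916]
[0.4503 0.3875 0.14  ] [0.441  0.5101 0.01  ] [0.5336 0.4764 0.01  ]
[ 0.6256 -0.3205  0.012 ]
[ 0.48   -0.3045  0.012 ]
[0.5172 0.0031 0.012 ]
[ 0.5026 -0.0055  0.012 ]
```

View pics/wrist0.png

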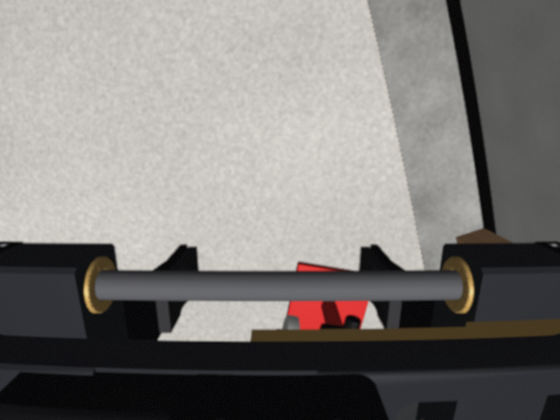

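The measured heights agree with the text: bar top 0.231 m and bottom 0.060 m. The column top comes out at 0.2335 m against 0.232 m given. The rack yaw is about -7.6°. I'll move to a hover above the tee.

Call:
{"api": "servo_tool", "payload": {"targets": [{"offset": [0,0,-0.04],"dr": [0,0,0]},{"offset": [0,0,-0.08],"dr": [0,0,0]},{"offset": [-0.03,-0.03,-0.1],"dr": [0,0,5]},{"offset": [-0.06,-0.055,-0.1],"dr": [0,0,10]},{"offset": [-0.09,-0.08,-0.1],"dr": [0,0,15]},{"offset": [-0.12,-0.11,-0.1],"dr": [0,0,20]},{"offset": [-0.15,-0.14,-0.1],"dr": [0,0,25]},{"offset": [-0.18,-0.165,-0.1],"dr": [0,0,30]},{"offset": [-0.21,-0.195,-0.1],"dr": [0,0,35]},{"offset": [-0.24,-0.22,-0.1],"dr": [0,0,40]},{"offset": [-0.27,-0.25,-0.1],"dr": [0,0,45]},{"offset": [-0.3,-0.28,-0.1],"dr": [0,0,50]},{"offset": [-0.33,-0.305,-0.1],"dr": [0,0,55]},{"offset": [-0.36,-0.335,-0.1],"dr": [0,0,60]},{"offset": [-0.39,-0.36,-0.1],"dr": [0,0,65]},{"offset": [-0.42,-0.39,-0.1],"dr": [0,0,70]},{"offset": [-0.45,-0.415,-0.1],"dr": [0,0,75]},{"offset": [-0.48,-0.445,-0.1],"dr": [0,0,78]},{"offset": [-0.51,-0.47,-0.1],"dr": [0,0,80]},{"offset": [-0.535,-0.495,-0.1],"dr": [0,0,80.8]}], "gripper": 0.0}}

```text
time_s: 1.82
position: [0.5509, -0.0324, 0.3223]
tcp_rot: [[0.134, 0.991, 0.0], [0.991, -0.134, -0.0], [-0.0, 0.0, -1.0]]
force: [1.0, -0.1, -0.4]
opening: 0.501
grasp_force: 0.0
```

Call:
{"api": "servo_tool", "payload": {"targets": [{"offset": [-0.008,0.013,0.01],"dr": [0,0,0]},{"offset": [-0.016,0.02,0.02],"dr": [0,0,0]},{"offset": [-0.016,0.02,0.02],"dr": [0,0,0]},{"offset": [-0.016,0.02,0.02],"dr": [0,0,0]}]}}

```text
time_s: 2.15
position: [0.5661, -0.0478, 0.3012]
tcp_rot: [[0.132, 0.991, -0.004], [0.991, -0.132, 0.002], [0.001, -0.004, -1.0]]
force: [-0.5, 0.1, -0.0]
opening: 0.499
grasp_force: 0.0
```

```bash
python3 - <<'E'
from h import *
np.set_printoptions(precision=4,suppress=True)
d=cap("wrist","w1")
s=bot.read_state();print(s["time_s"],s["position"],s["tcp_rot"],s["joint_positions"],s["opening"])
print(d["R"],d["t"]);print(proj(d,[.5604,-.0468,.231]))
E
```

```text
2.2 [ 0.5662 -0.0473  0.302 ] [[ 0.131   0.9914 -0.0025]
 [ 0.9914 -0.131   0.0012]
 [ 0.0009 -0.0026 -1.    ]] [-16.0529  21.0896  84.5366   0.0286  74.5283  -8.5306] 0.4977553633279635
[[ 0.9912 -0.1323 -0.0042]
 [-0.1271 -0.9601  0.2492]
 [-0.037  -0.2465 -0.9684]] [-0.5654 -0.0237  0.4739]
[272.0555 226.0936]
```

View pics/w1.png

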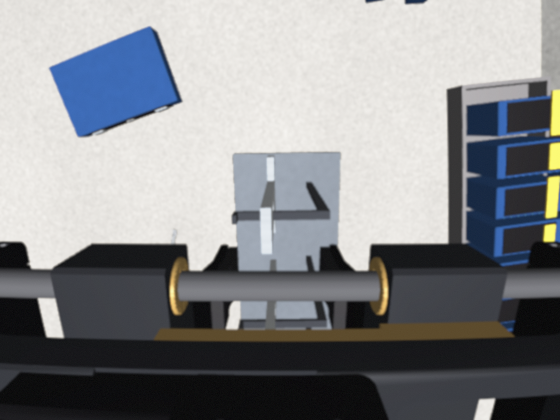

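The wrist view shows the tab from above at about (266,230), with its hook strip along row 215 and the tip at (235,217). The far end of the crosspiece is at (270,165). I'll enlarge that area.

```bash
python3 - <<'E'
from h import *
a=cv2.imread("pics/w1.png")[145:265,225:345]
cv2.imwrite("pics/w1c.png",cv2.resize(a,(600,600),interpolation=cv2.INTER_CUBIC))
E
```

```text
(no output)
```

View pics/w1c.png

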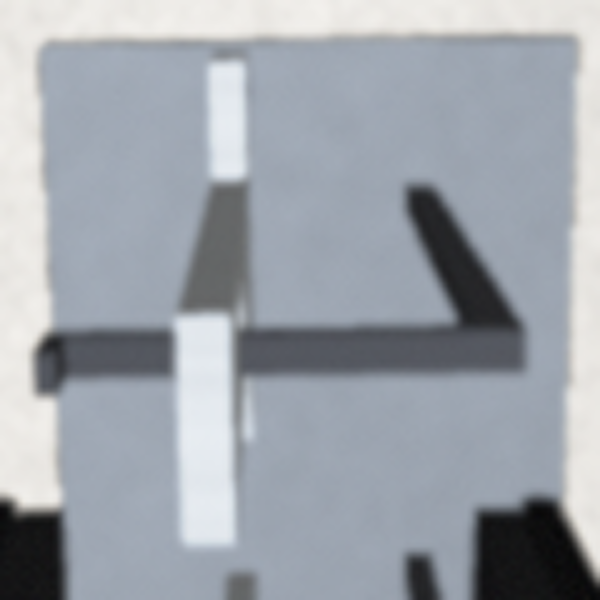

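```bash
python3 - <<'E'
from h import *
np.set_printoptions(precision=4,suppress=True)
d=load("w1");a=load("scene0");b=load("side0")
P=lambda x,y:(225+x/5-.4,145+y/5-.4)
A,B=onz(d,P(202.5,313),.231),onz(d,P(207.5,547),.231)
print(A,B,(A+B)/2,np.linalg.norm(A-B),np.degrees(np.arctan2(*(A-B)[1::-1])))
A,B=onz(d,P(226,62),.092),onz(d,P(228,180),.092);print(A,B,np.linalg.norm(A-B),np.degrees(np.arctan2(*(A-B)[1::-1])))
A,B=onz(d,P(203,313),.231),onz(d,P(226,62),.092);print(np.degrees(np.arctan2(*(B-A)[1::-1])))
print("plate far edge dir",[onz(d,P(x,y),.012) for x,y in((45,43),(577,36),(62,590))],"tip",onz(d,P(50,350),.197))
t=(225+205/5-.4,145+430/5-.4)
print(tri((d,t),(a,(165+279*.275-.36,165+86*82/300-.36)),(b,(285+94*.3-.35,185+38*.3-.35))))
# red things on the table (red stands) in scene: base blobs
h=cv2.cvtColor(a["color"],cv2.COLOR_RGB2HSV);m=((h[...,0]<6)|(h[...,0]>174))&(h[...,1]>180)&(h[...,2]>90)
n,l,s,c=cv2.connectedComponentsWithStats(m.astype(np.uint8))
for i in range(1,n):
    if s[i,4]>40:
        x,y,w,hh=s[i,:4];print(s[i],"foot",onz(a,(x+w/2,y+hh-8),.0)[:2],"top@.23",onz(a,(x+w/2,y),.23)[:2])
E
```

```text
[ 0.5573 -0.0318  0.231 ] [ 0.5529 -0.0681  0.231 ] [ 0.5551 -0.05    0.231 ] 0.03656388532668797 82.99435427685867
[ 0.5603 -0.0056  0.092 ] [ 0.557  -0.0322  0.092 ] 0.02685600460149513 83.02796785260888
83.69929695138721
plate far edge dir [array([0.5086, 0.0008, 0.012 ]), array([ 0.6536, -0.0165,  0.012 ]), array([ 0.4869, -0.1587,  0.012 ])] tip [ 0.5282 -0.0423  0.197 ]
(array([ 0.5572, -0.0486,  0.2316]), [0.002195296709994105, 0.0024401504125825466, 0.0020295961595151067])
[436 183   9  26 103] foot [0.0425 0.6436] top@.23 [0.3321 0.61  ]
[221 202  10   8  42] foot [ 0.306  -0.2357] top@.23 [ 0.663  -0.0619]
[330 202   5  27  93] foot [0.3255 0.2378] top@.23 [0.5646 0.2771]
[422 205   8   8  44] foot [0.0935 0.587 ] top@.23 [0.5002 0.5686]
[373 222   9  30 136] foot [0.4329 0.4292] top@.23 [0.645  0.4333]
[317 224   7   9  42] foot [0.3676 0.1983] top@.23 [0.7048 0.2695]
[414 230   9  11  53] foot [0.3163 0.5685] top@.23 [0.6548 0.5536]
[312 243  37  26 399] foot [0.5827 0.2847] top@.23 [0.7935 0.3194]
[360 245   9  10  51] foot [0.4653 0.3863] top@.23 [0.7755 0.4134]
[351 267  42  30 629] foot [0.6877 0.4433] top@.23 [0.8687 0.4469]
```

The tab centre is at (0.5555, -0.0495) with yaw -7.0°, and the views agree to 2 mm. I'll descend with the finger tips at z = 0.200, clear of the 0.197 hook tip, and then close.

Call:
{"api": "servo_tool", "payload": {"targets": [{"offset": [-0.0035,-0.01,0.0],"dr": [0,0,-0.5]},{"offset": [-0.0035,-0.01,0.02],"dr": [0,0,-0.5]},{"offset": [-0.0035,-0.01,0.04],"dr": [0,0,-0.5]},{"offset": [-0.0035,-0.01,0.06],"dr": [0,0,-0.5]},{"offset": [-0.0035,-0.01,0.08],"dr": [0,0,-0.5]},{"offset": [-0.0035,-0.01,0.092],"dr": [0,0,-0.5]},{"offset": [-0.0035,-0.01,0.1],"dr": [0,0,-0.5]},{"offset": [-0.0035,-0.01,0.102],"dr": [0,0,-0.5]},{"offset": [-0.0035,-0.01,0.102],"dr": [0,0,-0.5]},{"offset": [-0.0035,-0.01,0.102],"dr": [0,0,-0.5]}]}}

```text
time_s: 3.03
position: [0.5574, -0.0504, 0.2017]
tcp_rot: [[0.122, 0.992, 0.002], [0.992, -0.122, -0.001], [-0.0, 0.002, -1.0]]
force: [0.2, -0.4, 0.4]
opening: 0.502
grasp_force: 0.0
```

Call:
{"api": "servo_tool", "payload": {"targets": [{"offset": [0,0,0],"dr": [0,0,0]},{"offset": [0,0,0],"dr": [0,0,0]},{"offset": [0,0,0],"dr": [0,0,0]},{"offset": [0,0,0],"dr": [0,0,0]},{"offset": [0,0,0],"dr": [0,0,0]},{"offset": [0,0,0],"dr": [0,0,0]},{"offset": [0,0,0],"dr": [0,0,0]},{"offset": [0,0,0],"dr": [0,0,0]}], "gripper": 1.0}}

```text
time_s: 3.7
position: [0.5569, -0.0506, 0.2006]
tcp_rot: [[0.123, 0.992, -0.0], [0.992, -0.123, 0.0], [0.0, -0.0, -1.0]]
force: [0.0, -0.1, -0.0]
opening: 0.093
grasp_force: 30.0
```

```bash
python3 - <<'E'
from h import *
s=bot.read_state();print(s["time_s"],s["position"],s["tcp_rot"],s["opening"]*87,s["grasp_force"],s["force"],s["moment"])
a=cap("scene","scene1");b=cap("side","side1")
f=lambda i,x,y,w,h:cv2.resize(i["color"][y:y+h,x:x+w,::-1],(400,300),interpolation=cv2.INTER_CUBIC)
cv2.imwrite("pics/crop2.png",np.vstack([np.hstack([f(a,185,165,110,82),f(b,265,165,120,90)]),np.hstack([f(a,300,170,140,105),f(b,140,130,140,105)])]))
E
```

```text
3.7 [ 0.55686466 -0.05061022  0.20058499] [[ 1.23207762e-01  9.92380790e-01 -4.62918857e-04]
 [ 9.92380898e-01 -1.23207747e-01  6.00898304e-05]
 [ 2.59680380e-06 -4.66795365e-04 -9.99999891e-01]] 8.083724065385807 29.974182955920696 [ 0.02851111 -0.12209725 -0.03683642] [-0.07495399  0.17811169 -0.02629043]
```

View pics/crop2.png

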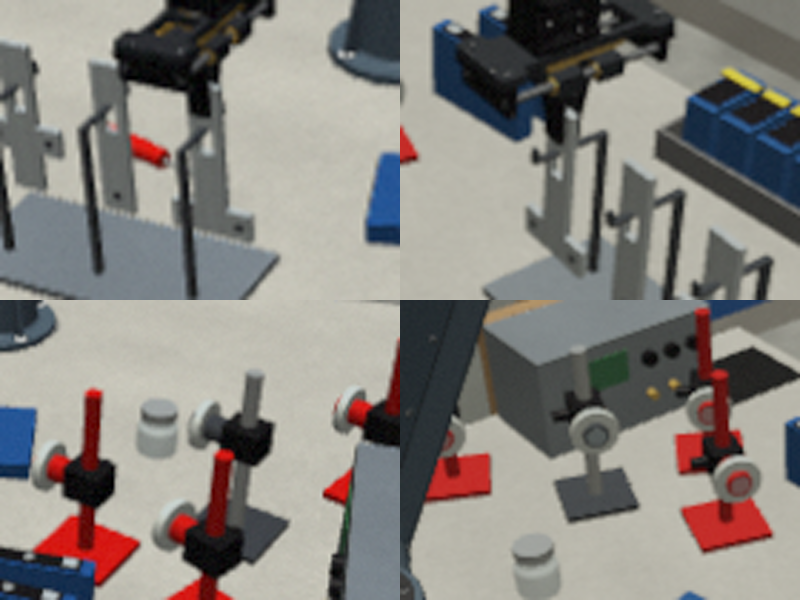

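Grip confirmed: 8.1 mm opening at 30 N, with the tee still on its hook. In the lower crops the grey camera's ring is at (207,424) in scene and (593,430) in side. The nearest red ring is at (48,467) in scene and (737,480) in side. Next I'll fix the camera pose and the red head's position.

```bash
python3 - <<'E'
from h import *
np.set_printoptions(precision=4,suppress=True)
a=load("scene1");b=load("side1")
C=lambda x,y:(300+x*.35-.33,170+(y-300)*.35-.33)
D=lambda x,y:(140+(x-400)*.35-.33,130+(y-300)*.35-.33)
for n,p,q in[("col",C(255,376),D(581,352)),("ring",C(205,424),D(594,430)),("redring",C(46,467),D(737,480)),("redcol",C(94,393),D(719,375)),("jar",C(158,408),D(534,548))]:print(n,*tri((a,p),(b,q)))
c=[onz(b,D(*p),.012) for p in((555,487),(622,470),(637,503),(572,520))];print(np.array(c),np.mean(c,0))
for i in range(4):
    e=c[(i+1)%4]-c[i];print(np.linalg.norm(e),np.degrees(np.arctan2(e[1],e[0])))
# white ring outline: ellipse fits
for d,box in((a,(363,205,382,228)),(b,(197,165,218,190))):
    x0,y0,x1,y1=box;h=cv2.cvtColor(d["color"][y0:y1,x0:x1],cv2.COLOR_RGB2HSV)
    print(h[...,2].astype(int)[::1,::1])
E
```

```text
col [0.4741 0.4487 0.2282] [0.0012615615352030594, 0.0012615615352031466]
ring [0.4528 0.3973 0.1418] [0.0006863612488974686, 0.0006863612488975817]
redring [0.552  0.2228 0.1094] [0.0022437887669132708, 0.0022437887669132747]
redcol [0.5689 0.278  0.2317] [0.00010528907908209756, 0.00010528907908225085]
jar [0.3083 0.3196 0.0668] [0.0007836212859416686, 0.0007836212859417209]
[[0.4335 0.4943 0.012 ]
 [0.529  0.4707 0.012 ]
 [0.4992 0.3875 0.012 ]
 [0.4101 0.4102 0.012 ]] [0.4679 0.4407 0.012 ]
0.09832598629624366 -13.896492070226078
0.08841018649056868 -109.70778351745982
0.09191627048360738 165.71849381439168
0.08737510087247209 74.43771464046118
[[196 200 199 198 198 199 200 198 205 207 205 188 170 179 196 197 197 199
  200]
 [197 199 198 197 196 197 198 205 210 209 188 148 121 144 187 199 197 198
  198]
 [197 199 197 198 198 197 203 208 211 190 137  94  94 112 168 200 200 197
  198]
 [198 199 196 198 190 194 206 209 200 154 105  92  95 106 162 198 197 199
  199]
 [197 196 195 198 171 182 209 206 171 115  94  86  87 104 161 196 198 200
  184]
 [194 195 197 183 152 179 207 189 137 
[... 2946 characters left out ...]
0 111 136 138 123 111 109 109 108 108 109 109 120 139 154 178
  187 185 185]
 [ 99 123 149 163 180 178 161 126 102 103 104 104 115 137 157 179 186 186
  186 186 186]
 [153 177 188 186 186 186 187 142  84  92  94  94 127 173 187 185 184 185
  185 185 185]
 [186 186 186 186 184 186 185 144  88  89  92  92 124 175 187 186 185 185
  185 186 185]
 [188 187 187 187 186 186 186 153 100  86  91  91 127 174 186 186 185 184
  186 186 186]
 [188 188 188 187 185 186 186 161 108  87  91  91 122 172 187 186 186 186
  186 180 177]
 [186 186 187 186 185 185 186 160 110  87  90  90 107 169 182 177 175 173
  168 149 142]
 [185 185 186 186 186 185 186 163 114  85  90  91 103 151 151 130 125 111
   89  80  82]]
```

The tee is gripped. Now I'll lift it 19 mm, draw it 60 mm off the hook, raise it, and move to where the wrist camera can see the inspection camera.

Call:
{"api": "servo_tool", "payload": {"targets": [{"offset": [0,0,-0.005],"dr": [0,0,0]},{"offset": [0,0,-0.012],"dr": [0,0,0]},{"offset": [0,0,-0.018],"dr": [0,0,0]},{"offset": [0,0,-0.019],"dr": [0,0,0]},{"offset": [0,0,-0.019],"dr": [0,0,0]},{"offset": [0,-0.004,-0.019],"dr": [0,0,0]},{"offset": [0,-0.012,-0.019],"dr": [0,0,0]},{"offset": [0,-0.022,-0.019],"dr": [0,0,0]},{"offset": [0,-0.032,-0.019],"dr": [0,0,0]},{"offset": [0,-0.042,-0.019],"dr": [0,0,0]},{"offset": [0,-0.052,-0.019],"dr": [0,0,0]},{"offset": [0,-0.06,-0.019],"dr": [0,0,0]},{"offset": [0,-0.065,-0.022],"dr": [0,0,0]},{"offset": [0,-0.067,-0.03],"dr": [0,0,0]},{"offset": [0,-0.067,-0.04],"dr": [0,0,0]},{"offset": [0,-0.067,-0.055],"dr": [0,0,0]},{"offset": [0,-0.067,-0.07],"dr": [0,0,0]},{"offset": [0,-0.067,-0.085],"dr": [0,0,0]},{"offset": [0,-0.067,-0.095],"dr": [0,0,0]},{"offset": [0,-0.067,-0.1],"dr": [0,0,0]}]}}

```text
time_s: 5.47
position: [0.4919, -0.0427, 0.303]
tcp_rot: [[0.123, 0.992, 0.005], [0.992, -0.123, -0.001], [-0.001, 0.005, -1.0]]
force: [-0.3, -0.5, -1.5]
opening: 0.091
grasp_force: 30.0
```

Call:
{"api": "servo_tool", "payload": {"targets": [{"offset": [0.006,-0.004,-0.002],"dr": [0,0,0]},{"offset": [0.016,-0.012,-0.005],"dr": [0,0,0]},{"offset": [0.03,-0.022,-0.01],"dr": [0,0,0]},{"offset": [0.045,-0.032,-0.015],"dr": [0,0,0]},{"offset": [0.06,-0.043,-0.02],"dr": [0,0,0]},{"offset": [0.075,-0.054,-0.025],"dr": [0,0,0]},{"offset": [0.09,-0.065,-0.03],"dr": [0,0,0]},{"offset": [0.105,-0.075,-0.03],"dr": [0,0,0]},{"offset": [0.118,-0.083,-0.03],"dr": [0,0,0]},{"offset": [0.127,-0.087,-0.03],"dr": [0,0,0]},{"offset": [0.13,-0.09,-0.03],"dr": [0,0,0]},{"offset": [0.13,-0.09,-0.03],"dr": [0,0,0]},{"offset": [0.13,-0.09,-0.03],"dr": [0,0,0]}]}}

```text
time_s: 6.55
position: [0.4172, 0.0977, 0.3304]
tcp_rot: [[0.123, 0.992, -0.0], [0.992, -0.123, -0.0], [-0.001, -0.0, -1.0]]
force: [-0.3, 0.2, -2.3]
opening: 0.089
grasp_force: 30.0
```

```bash
python3 - <<'E'
from h import *
np.set_printoptions(precision=4,suppress=True)
d=cap("wrist","w2");s=bot.read_state();print(s["time_s"],s["position"],s["opening"]*87,s["grasp_force"])
for p in([.4466,.380,.14],[.474,.449,.232]):print(proj(d,p))
E
```

```text
6.6 [0.4175 0.0974 0.3304] 7.578517702458839 29.97698453720659
[273.368  -98.2496]
[ 297.9503 -265.8305]
```

Call:
{"api": "servo_tool", "payload": {"targets": [{"offset": [0,0.006,0],"dr": [0,0,0]},{"offset": [0,0.018,0],"dr": [0,0,0]},{"offset": [0,0.034,0],"dr": [0,0,0]},{"offset": [0,0.05,0],"dr": [0,0,0]},{"offset": [0,0.066,0],"dr": [0,0,0]},{"offset": [0,0.082,0],"dr": [0,0,0]},{"offset": [0,0.094,0],"dr": [0,0,0]},{"offset": [0,0.1,0],"dr": [0,0,0]},{"offset": [0,0.1,0],"dr": [0,0,0]},{"offset": [0,0.1,0],"dr": [0,0,0]}]}}

```text
time_s: 7.43
position: [0.5166, 0.085, 0.33]
tcp_rot: [[0.124, 0.992, -0.001], [0.992, -0.124, 0.0], [-0.0, -0.001, -1.0]]
force: [-0.2, 0.2, -1.6]
opening: 0.089
grasp_force: 30.0
```

```bash
python3 - <<'E'
from h import *
np.set_printoptions(precision=4,suppress=True)
d=cap("wrist","w3");s=bot.read_state();print(s["time_s"],s["position"],s["opening"]*87,s["grasp_force"])
a=load("w2");o=[]
for x in(a,d):
    p=proj(x,[.46,.41,.17]);print(p);u,v=int(p[0]),int(p[1])
    u0=min(max(u-66,0),428);v0=min(max(v-90,0),240);print(u0,v0)
    o.append(cv2.resize(x["color"][v0:v0+180,u0:u0+132,::-1].copy(),(396,540),interpolation=cv2.INTER_CUBIC))
cv2.imwrite("pics/w23.png",np.hstack(o))
E
```

```text
7.4833 [0.5161 0.0852 0.3302] 7.821007389147816 29.976571162696928
[ 284.0676 -158.1152]
218 0
[ 167.7246 -154.6063]
101 0
```

View pics/w23.png

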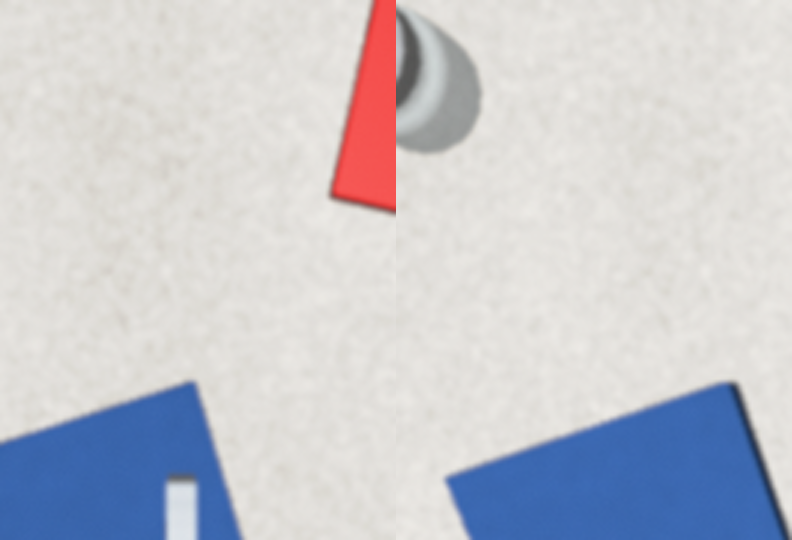

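The inspection camera is outside both views; they show only red base, jar and flat cell. I'll go higher and nearer.

Call:
{"api": "servo_tool", "payload": {"targets": [{"offset": [0.004,0,-0.015],"dr": [0,0,0]},{"offset": [0.01,-0.002,-0.035],"dr": [0,0,0]},{"offset": [0.02,-0.004,-0.055],"dr": [0,0,0]},{"offset": [0.035,-0.006,-0.075],"dr": [0,0,0]},{"offset": [0.055,-0.01,-0.085],"dr": [0,0,0]},{"offset": [0.075,-0.014,-0.09],"dr": [0,0,0]},{"offset": [0.095,-0.018,-0.09],"dr": [0,0,0]},{"offset": [0.115,-0.022,-0.09],"dr": [0,0,0]},{"offset": [0.135,-0.026,-0.09],"dr": [0,0,0]},{"offset": [0.155,-0.03,-0.09],"dr": [0,0,0]},{"offset": [0.175,-0.034,-0.09],"dr": [0,0,0]},{"offset": [0.195,-0.038,-0.09],"dr": [0,0,0]},{"offset": [0.213,-0.042,-0.09],"dr": [0,0,0]},{"offset": [0.228,-0.044,-0.09],"dr": [0,0,0]},{"offset": [0.237,-0.046,-0.09],"dr": [0,0,0]},{"offset": [0.241,-0.046,-0.09],"dr": [0,0,0]},{"offset": [0.241,-0.046,-0.09],"dr": [0,0,0]},{"offset": [0.241,-0.046,-0.09],"dr": [0,0,0]}]}}

```text
time_s: 8.98
position: [0.5006, 0.3297, 0.4204]
tcp_rot: [[0.124, 0.992, -0.0], [0.992, -0.124, -0.001], [-0.001, -0.0, -1.0]]
force: [0.1, -0.2, -1.9]
opening: 0.088
grasp_force: 30.0
```

```bash
python3 - <<'E'
from h import *
d=cap("wrist","w4");s=bot.read_state();print(s["time_s"],s["position"],proj(d,[.448,.383,.14]))
E
```

```text
9.0333 [0.50067662 0.32943449 0.42051623] [235.15186638 148.78306962]
```

Call:
{"api": "servo_tool", "payload": {"targets": [{"offset": [0,-0.006,0],"dr": [0,0,0]},{"offset": [0,-0.018,0],"dr": [0,0,0]},{"offset": [0,-0.034,0],"dr": [0,0,0]},{"offset": [0,-0.05,0],"dr": [0,0,0]},{"offset": [0,-0.066,0],"dr": [0,0,0]},{"offset": [0,-0.086,0],"dr": [0,0,0]},{"offset": [0,-0.102,0],"dr": [0,0,0]},{"offset": [0,-0.114,0],"dr": [0,0,0]},{"offset": [0,-0.12,0],"dr": [0,0,0]},{"offset": [0,-0.12,0],"dr": [0,0,0]},{"offset": [0,-0.12,0],"dr": [0,0,0]}]}}

```text
time_s: 9.95
position: [0.3817, 0.3451, 0.4208]
tcp_rot: [[0.123, 0.992, 0.001], [0.992, -0.123, 0.0], [0.0, 0.001, -1.0]]
force: [0.3, -0.4, -2.0]
opening: 0.091
grasp_force: 30.0
```

```bash
python3 - <<'E'
from h import *
d=cap("wrist","w5");s=bot.read_state();print(s["time_s"],s["position"],s["tcp_rot"],s["grasp_force"],proj(d,[.448,.383,.14]))
o=[]
for x in(load("w4"),d):
    p=proj(x,[.448,.383,.14]);u=int(p[0]);u0=min(max(u-66,0),428);v0=min(max(int(p[1])-130,0),240);print(u0,v0)
    o.append(cv2.resize(x["color"][v0:v0+180,u0:u0+132,::-1].copy(),(396,540),interpolation=cv2.INTER_CUBIC))
cv2.imwrite("pics/w45.png",np.hstack(o))
E
```

```text
10.0 [0.38213885 0.34508111 0.420676  ] [[ 1.23393292e-01  9.92357229e-01  1.10724835e-03]
 [ 9.92357806e-01 -1.23393529e-01  1.48026156e-04]
 [ 2.83522108e-04  1.08052111e-03 -9.99999376e-01]] 29.977037594653666 [324.12709458 149.54702331]
169 18
258 19
```

View pics/w45.png

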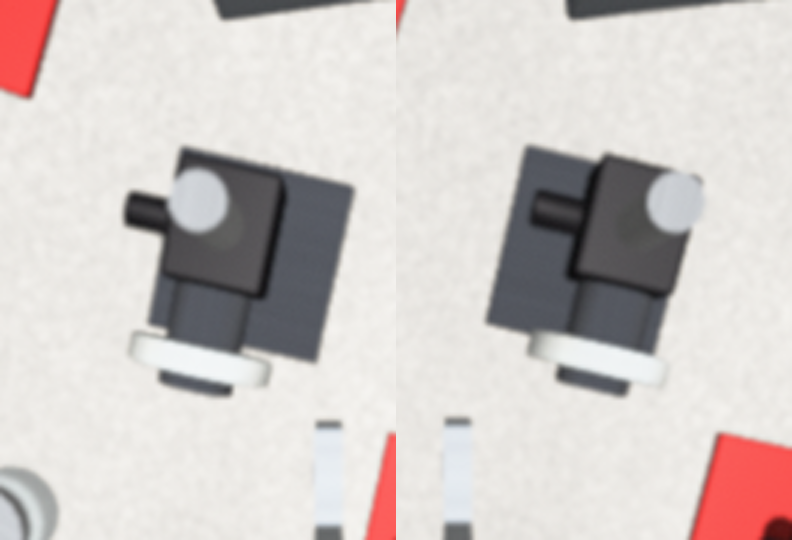

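The wrist views show the inspection camera from above. In the left crop the column top is at (198,201), the ring runs (130,343) to (269,377), and the tube front runs (160,381) to (231,394). In the right crop the column top is at (675,202) and the tube front runs (557,380) to (627,394).

```bash
python3 - <<'E'
from h import *
np.set_printoptions(precision=4,suppress=True)
a=load("w4");b=load("w5");s=load("side1")
L=lambda x,y:(169+x/3-.33,18+y/3-.33)
R=lambda x,y:(258+(x-396)/3-.33,19+y/3-.33)
an=lambda v:round(float(np.degrees(np.arctan2(v[1],v[0]))),1)
col=tri((a,L(198,201)),(b,R(675,202)));print("col",col)
gl=tri((a,L(160,381)),(b,R(557,380)));gr=tri((a,L(231,394)),(b,R(627,394)));print("glass",gl,gr,an(gr[0]-gl[0]))
g=(gl[0]+gr[0])/2;print("lens",g,"dist",np.linalg.norm((g-col[0])[:2]),an(g-col[0]))
rl=tri((a,L(130,343)),(b,R(529,341)));rr=tri((a,L(269,377)),(b,R(666,377)));m=(rl[0]+rr[0])/2
print("ring",m,np.linalg.norm((rr[0]-rl[0])),an(rr[0]-rl[0]),"dist",np.linalg.norm((m-col[0])[:2]),an(m-col[0]))
B=[onz(a,L(*p),.012) for p in((182,148),(354,187),(316,361))];print("base",(B[0]+B[2])/2,an(B[1]-B[0]),an(B[2]-B[1]),np.linalg.norm(B[1]-B[0]),np.linalg.norm(B[2]-B[1]))
H=[onz(a,L(*p),.162) for p in((284,182),(264,296))];H2=[onz(b,R(*p),.162) for p in((605,155),(571,275))];print("head",an(H[1]-H[0]),an(H2[1]-H2[0]))
# height: side view lens pixel ray vs vertical line at lens
c,v=ray(s,(208.4,177.7));t=np.dot(g[:2]-c[:2],v[:2])/np.dot(v[:2],v[:2]);print("side ray near lens",c+t*v)
# tee tilt from front: top & cross in wrist: dark end at L(328,425)
print(tri((a,L(328,425)),(b,R(457,421))),tri((a,L(329,527)),(b,R(458,524))))
E
```

```text
col (array([0.4695, 0.4503, 0.2289]), [2.6185751843184302e-05, 2.618575184309575e-05])
glass (array([0.4314, 0.3906, 0.1405]), [2.2484558524774217e-06, 2.248455852338263e-06]) (array([0.462 , 0.3808, 0.1404]), [0.00010440477959311342, 0.00010440477959307754]) -17.8
lens [0.4467 0.3857 0.1405] dist 0.06850378737966388 -109.5
ring [0.4504 0.3975 0.1405] 0.06328511413667284 -21.0 dist 0.056182350917474616 -109.9
base [0.4704 0.4501 0.012 ] -19.5 -109.8 0.09663739395941297 0.09662452674934675
head -108.1 -112.2
side ray near lens [0.4478 0.3851 0.1391]
(array([  0.2132,  -1.4104, -22.4199]), [0.05110583997248951, 0.05110583997248942]) (array([ -0.5421,  -7.7725, -43.7889]), [0.04004985843155541, 0.040049858431555264])
```

The camera axis is at -109.7° and the lens is at (0.4465, 0.3845, 0.140), which puts the focus at (0.406, 0.2715, 0.140). The tool z there is 0.265. I'll turn the tee at height, then lower it straight down.

Call:
{"api": "servo_tool", "payload": {"targets": [{"offset": [-0.003,0.001,0],"dr": [0,0,-2]},{"offset": [-0.008,0.004,0],"dr": [0,0,-6]},{"offset": [-0.014,0.007,0],"dr": [0,0,-11]},{"offset": [-0.02,0.01,0],"dr": [0,0,-16]},{"offset": [-0.026,0.012,0],"dr": [0,0,-22]},{"offset": [-0.031,0.015,0],"dr": [0,0,-28]},{"offset": [-0.037,0.018,0],"dr": [0,0,-34]},{"offset": [-0.042,0.02,0],"dr": [0,0,-40]},{"offset": [-0.047,0.023,0],"dr": [0,0,-46]},{"offset": [-0.052,0.025,0],"dr": [0,0,-52]},{"offset": [-0.057,0.028,0],"dr": [0,0,-58]},{"offset": [-0.062,0.03,0],"dr": [0,0,-64]},{"offset": [-0.066,0.032,0],"dr": [0,0,-69]},{"offset": [-0.068,0.033,0],"dr": [0,0,-73]},{"offset": [-0.07,0.034,0],"dr": [0,0,-76]},{"offset": [-0.0703,0.034,0],"dr": [0,0,-77.4]},{"offset": [-0.0703,0.034,0],"dr": [0,0,-77.4]},{"offset": [-0.0703,0.034,0],"dr": [0,0,-77.4]}]}}

```text
time_s: 11.5
position: [0.407, 0.271, 0.4204]
tcp_rot: [[-0.941, 0.338, -0.0], [0.338, 0.941, -0.0], [0.0, -0.0, -1.0]]
force: [0.0, -0.3, -1.6]
opening: 0.087
grasp_force: 30.0
```

Call:
{"api": "servo_tool", "payload": {"targets": [{"offset": [0,0,0.003],"dr": [0,0,0]},{"offset": [0,0,0.009],"dr": [0,0,0]},{"offset": [0,0,0.018],"dr": [0,0,0]},{"offset": [0,0,0.028],"dr": [0,0,0]},{"offset": [0,0,0.039],"dr": [0,0,0]},{"offset": [0,0,0.05],"dr": [0,0,0]},{"offset": [0,0,0.061],"dr": [0,0,0]},{"offset": [0,0,0.072],"dr": [0,0,0]},{"offset": [0,0,0.083],"dr": [0,0,0]},{"offset": [0,0,0.094],"dr": [0,0,0]},{"offset": [0,0,0.105],"dr": [0,0,0]},{"offset": [0,0,0.116],"dr": [0,0,0]},{"offset": [0,0,0.127],"dr": [0,0,0]},{"offset": [0,0,0.137],"dr": [0,0,0]},{"offset": [0,0,0.146],"dr": [0,0,0]},{"offset": [0,0,0.152],"dr": [0,0,0]},{"offset": [0,0,0.155],"dr": [0,0,0]},{"offset": [0,0,0.1555],"dr": [0,0,0]},{"offset": [0,0,0.1555],"dr": [0,0,0]},{"offset": [0,0,0.1555],"dr": [0,0,0]}]}}

```text
time_s: 13.17
position: [0.4069, 0.2712, 0.2655]
tcp_rot: [[-0.942, 0.337, 0.001], [0.337, 0.942, 0.0], [-0.001, 0.001, -1.0]]
force: [0.8, 0.5, -0.6]
opening: 0.086
grasp_force: 30.0
```

```bash
python3 - <<'E'
from h import *
np.set_printoptions(precision=4,suppress=True)
s=bot.read_state();print(s["time_s"],s["position"],np.array(s["tcp_rot"]),s["grasp_force"],s["opening"]*87)
o=[]
for n in("scene","side"):
    d=cap(n,n+"2");p=proj(d,[.406,.2715,.18]);u0,v0=int(p[0])-66,int(p[1])-80;print(n,u0,v0,proj(d,[.406,.2715,.14]))
    o.append(cv2.resize(d["color"][v0:v0+180,u0:u0+132,::-1].copy(),(396,540),interpolation=cv2.INTER_CUBIC))
cap("wrist","w6")
cv2.imwrite("pics/fin.png",np.hstack(o))
E
```

```text
13.1667 [0.4069 0.2712 0.2655] [[-0.9416  0.3367  0.0011]
 [ 0.3367  0.9416  0.0004]
 [-0.0009  0.0008 -1.    ]] 29.976893013808876 7.468325363790426
scene 273 112 [338.7869 201.8909]
side 148 104 [215.6698 194.7669]
```

View pics/fin.png

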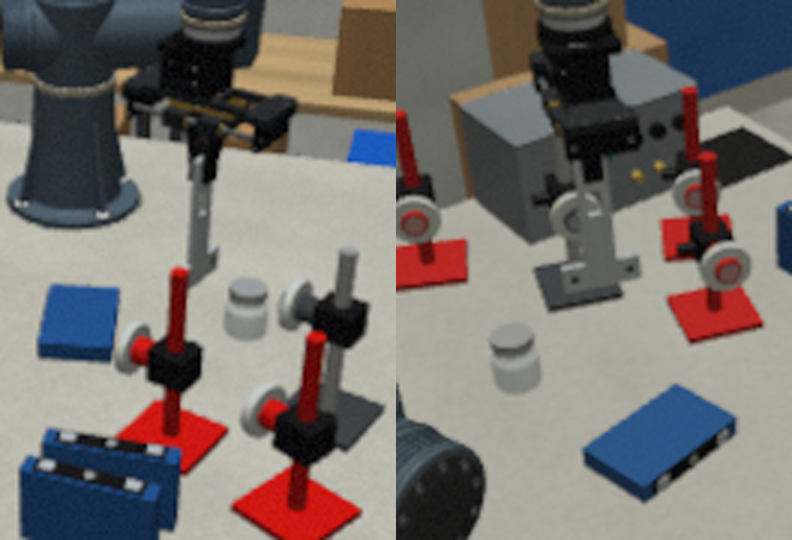

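```bash
python3 - <<'E'
from h import *
np.set_printoptions(precision=4,suppress=True)
# w5: TCP pose -> expected crosspiece top face corners (tee upright, cross centre TCP-.1246) vs seen mid of end edge / stem junction
for n,t,off,ends in(("w4",[.5007,.3294,.4205],(169,18,0),((328.5,430),(329,526))),("w5",[.3821,.3451,.4207],(258,19,396),((457.5,426),(458,523)))):
    d=load(n);x=np.array([.1234,.9924,0]);t=np.array(t)
    for w,q in zip((.045,.018),ends):
        p=proj(d,t+x*(w+.001)+[0,0,-.1406+.032]);o=(off[0]+(q[0]-off[2])/3-.33,off[1]+q[1]/3-.33)
        print(n,w,p,"seen",o,"world shift",(onz(d,o,t[2]-.1086)-(t+x*(w+.001)))[:2])
s=bot.read_state();print(np.abs(s["qvel"]).max())
E
```

```text
w4 0.045 [279.4972 159.8356] seen (278.17, 161.00333333333333) world shift [-0.0012 -0.0008]
w4 0.018 [279.4842 192.0877] seen (278.3366666666667, 193.00333333333333) world shift [-0.0011 -0.0007]
w5 0.045 [279.6135 159.6538] seen (278.17, 160.67) world shift [-0.0013 -0.0007]
w5 0.018 [279.5803 191.8931] seen (278.3366666666667, 193.00333333333333) world shift [-0.0012 -0.0008]
0.21024972900650052
```

The tee hangs upright with its crosspiece within about 1.3 mm of where it should be. I'll let it settle for a second and hand in.

Call:
{"api": "servo_tool", "payload": {"targets": [{"offset": [0,0,0],"dr": [0,0,0]},{"offset": [0,0,0],"dr": [0,0,0]},{"offset": [0,0,0],"dr": [0,0,0]},{"offset": [0,0,0],"dr": [0,0,0]},{"offset": [0,0,0],"dr": [0,0,0]},{"offset": [0,0,0],"dr": [0,0,0]},{"offset": [0,0,0],"dr": [0,0,0]},{"offset": [0,0,0],"dr": [0,0,0]},{"offset": [0,0,0],"dr": [0,0,0]},{"offset": [0,0,0],"dr": [0,0,0]},{"offset": [0,0,0],"dr": [0,0,0]},{"offset": [0,0,0],"dr": [0,0,0]}]}}

```text
time_s: 14.32
position: [0.4065, 0.2711, 0.265]
tcp_rot: [[-0.942, 0.337, -0.0], [0.337, 0.942, -0.0], [0.0, -0.0, -1.0]]
force: [0.2, 0.1, -1.8]
opening: 0.09
grasp_force: 30.0
```

```bash
python3 -c "
from rig import bot,ticket
s=bot.read_state();print(s['position'],abs(max(s['qvel'],key=abs)),s['grasp_force']);print(ticket.hand_in())"
```

```text
[0.406534   0.2710949  0.26504482] 0.16066419971461274 29.976617333013564
the job is handed in; nothing more can be done
None
```

I handed the job in at about 14 s: the T busbar is off its hook and held still and upright, face square to the inspection camera, its crosspiece centre measured within about 2 mm of the focus point; the hand-in returned no verdict.

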